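# Third hand: hold a divider home in a specimen case

## Task

Lift the specimen case's glazed lid, which has a bow handle, until it rests on its stop; do not let it slam. Then stand the long divider inside the case, foot flat on the floor and towards the handle side, and push it back squarely against both stop blocks, leaving the other things on the table where they are. Finish while still holding it there with a steady push of about 10 newtons, so that a colleague can screw it down: do not let go, and never shove hard, as the blocks are only glued on.

Things in the scene. Friction and masses are not known exactly. Their poses are not given: they have to be found in the camera images.
- specimen_case: open wooden tray, outside 130 (x) x 180 (y) x 50 mm high, walls 9 mm, felt-lined floor 8 mm thick (inside 112 x 162 x 42 mm deep); fixed. Origin: centre of its underside, on the table top. -x is the front (handle side), +x the back (hinge side), z up. The felt grips (friction about 1): a divider pressed down hard on it does not pass the forward push on to the blocks.
- lid (a joint): angle of the glazed lid: 0 closed, grows as it opens, 1.83 rad (105 degrees, leaning backwards) on its stop, where it stays by its own weight; left free below about 1.5 rad it falls shut. Lid: wooden frame 130 x 180 x 12 mm with a pane, 0.28 kg, hinged on the back top edge of the case.
- lid_hinge (a point): middle of the hinge line: case frame (65, 0, 50) mm; the line runs along the case's y axis. The lid turns about it from the front upwards and back.
- lid_handle (a point): middle of the straight part (58 mm) of the lid's bow handle, a round steel bar 9 mm thick along the case's y axis, 38 mm out from the lid's front edge, in the plane of the lid and moving with it. Closed: 168 mm in front of the hinge line, 56 mm above the table. Can be pinched from above with the fingers closing across it, and then turns between them.
- long_divider: the full-width light-wood divider, L-shaped: an upright board 10 (x) x 152 (y) x 40 mm high with a screw foot 8 mm high along its -x side, reaching 27 mm out from the origin (two brass screw cups in it); about 90 g. Starts standing loose on the table on its foot. Origin: underside, under the middle of the upright board; z up.
- divider_seat (a point): point on the case's floor, case frame (8, 0, 8) mm, where the origin of the long divider comes when it is home against the stop blocks with its axes parallel to the case's.
- stop_blocks: the pair of stop blocks as one (left and right below); origin: case frame (13, 0, 8) mm, midway between their front faces on the case's floor, axes as the case's.
- stop_left: light-wood stop block 16 (x) x 14 (y) x 28 mm high, glued inside the case on the floor against the +y side wall, rigid; origin: centre of its underside, case frame (21, 74, 8) mm. The back (+x) face of the divider's upright bears on its front (-x) face.
- stop_right: the same block on the -y side wall; origin: case frame (21, -74, 8) mm.
- short_divider: bystander: the same L section but only 80 mm long, for another case; loose on the table, leave it alone. Origin as for the long divider.
- screwdriver: bystander: red-handled screwdriver, 190 mm long, 21 mm thick, lying on the table to the right of the case; origin: centre of its underside.
- palm_stone: bystander: brown polished stone 50 x 56 x 28 mm on the table; origin: centre of its underside.
- glue_tube: bystander: black and white tube of glue 37 x 136 x 24 mm lying on the table; origin: centre of its underside.

How it is judged:
On the way, in this order (a step that is already met when the one before it is completed fails the run):
1. the lid is open and rests on its stop (value of joint lid above 1.77 rad), for 0.2 s.
2. the long divider stands on the floor of the case, in front of the stop blocks or against them (horizontal distance between long_divider and divider_seat below 0.04 m and z of long_divider in the frame of divider_seat below 0.005 m and angle between long_divider's own z axis and vertical below 0.12 rad), for 0.1 s.
At the end, for the whole second after the job is handed in: Lid on its stop (over 1.77 rad); long divider held by the fingers, foot on the case floor within 3 mm, upright, square within 0.03 rad, within 4 mm of its seat (8 mm sideways), bearing on both stop blocks (over 0.3 N each) with 5 to 18 N in all, steadily (value of joint lid above 1.77 rad and x of long_divider in the frame of divider_seat between -0.004 and 0.004 m and y of long_divider in the frame of divider_seat between -0.008 and 0.008 m and z of long_divider in the frame of divider_seat between -0.003 and 0.003 m and angle between long_divider's own z axis and vertical below 0.06 rad and angle between the y axis of long_divider and the y axis of specimen_case, either way round below 0.03 rad and contact force between long_divider and stop_blocks between 5 and 18 N and contact force between long_divider and stop_left above 0.3 N and contact force between long_divider and stop_right above 0.3 N and contact force between the fingers and long_divider above 2 N and linear speed of long_divider below 0.02 m/s); the arm keeps its last pose, push and grip.
It fails at once if the lid is flung or slams (faster than 3 rad/s) (velocity of joint lid above 3 rad/s or velocity of joint lid below -3 rad/s).
It fails at once if the stop blocks are shoved with more than 35 N (contact force between long_divider and stop_blocks above 35 N).
It fails at once if a bystander (short divider, screwdriver, stone or glue tube) is moved more than 40 mm (distance of any of short_divider, screwdriver, palm_stone, glue_tube from where it was at the start of the episode above 0.04 m).
It also fails if it takes over 72 s, if anything falls off the work surface, if the arm or the gripper's body presses on something with over 40 N, if the wrist force passes 120 N, or if a joint passes its speed limit or range.

## Robot

A 6-joint arm with a two-finger parallel gripper is mounted at the origin on a cart in front of the work surface, level with it; the furniture and walls round the work are solid. World frame = base frame: x ahead of the robot, y to its left, z up, the work surface at z = 0. Lengths are in m, angles in rad, forces in N, time in s.
With the tool pointing down it reaches from about 0.3 to 0.875 m from the base axis. Payload 6.4 kg.
Tool frame: the origin (TCP) lies between the finger pads; the fingertips stand 22 mm ahead of it and the grasp point (between the pads) lies 3 mm ahead of it; z points along the fingers, y is the line along which they close (so a half turn about z gives the same grasp; the last joint's range is limited). The gripper opens to 85 mm and grips with 20 to 120 N. Pads are 22 mm wide; open, the fingers measure 114 mm over their backs; the gripper's body (76 mm by 85 mm) begins 54 mm behind the grasp point. The pads swing forward as they close: fully open they stand 13 mm farther back than shut.
Start: joints at [-1.556, 0.181, 1.607, -0, 1.354, -0.206], TCP at [0.126, -0.561, 0.253] pointing down, gripper open.
Joint ranges: [-2.99, 2.99], [-0.89, 2.07], [0.3, 2.58], [-1.14, 4.28], [0, 2.63], [-3.12, 3.12]. Speed limits (rad/s): [2.57, 2.57, 3.01, 3.14, 3.14, 3.14].

## Interface

Orientations are given as a unit quaternion [w, x, y, z].
In Python, from bench import ctrl, imaging, workorder gives the robot as it stands.
- The arm moves only by the shell command python3 -m pendant 'ROWS' [OPENING]. ROWS is JSON, a list of rows, each a list of 4 numbers: the shift along the tool's x, y, z in cm, then the turn about the tool's z in degrees. In form: [[dx, dy, dz, roll], ...]. A call has 1 to 12 rows; each row is the pose to reach, as a shift and turn from the pose commanded when the call began, along the tool's axes at that moment; what a row does not reach only later rows make up. A row lasts 1/12 s, in which the tool goes at most 41.7 mm and 7.16 degrees, less where a joint would pass 70% of its speed; a pose out of reach is approached as far as the arm can. A call with a gripper value outside its range is refused whole. OPENING is the opening, from 0 (shut) to 1 (fully open), set as the call begins (- or left out, the last holds). The fingers move at their own pace and stop on an object; the grip force is fixed at half the most. Time passes only in rows, so rows that repeat a pose let the fingers close. It gives the time, the measured TCP pose, the force, the opening and the grip force at its end, in the units of the state.
- ctrl.get_obs(): the state, without advancing time (a new reading comes with each control period).
- imaging.camera(name): name is "scene" or "top" or "wrist"; returns the picture (420x560x3 uint8, red, green, blue); there is no depth.
- imaging.camera_info(name): a dict with "K" (3x3 intrinsics, pixels), "k1" (the pictures are not rectified: a ray, as slopes to the right and down, at radius r is drawn at 1 + k1 r^2 times it, then the intrinsics apply), "T" (4x4, takes a point from camera to world coordinates); the wrist camera has in their place "tool_from_camera" (4x4, takes a point from camera to tool coordinates, whose origin is the TCP and whose axes are the flange's). Camera axes: x right, y up, looking along -z (the intrinsics and any distortion apply to the point x, -y, -z); pixel columns grow to the right and rows downward; lengths in m; the calibration is good to about 2 mm. A picture is of the moment at which its call begins: read the wrist's pose just before it. camera_info takes no time and is no camera call.
- workorder.hand_in(): hands the job in; it is judged then, once.
The state is a dict: "time_s": time; "q": joint angles; "dq": joint speeds; "joint_efforts": joint torques, N m; "eef_pos": TCP position; "eef_rot": TCP orientation; "wrist_force": force on the tool from outside, world axes, zero at the start; "torque": the same for the moment, N m; "opening": opening from 0.0 (shut) to 1.0 (fully open); "grasp_force": force on a finger pad.
Only numpy, scipy, OpenCV 4.12 (cv2) and the standard library are available. Lean on these libraries where they do the work, as an engineer would, in place of code of your own. Each camera call takes 0.05 s, during which the arm holds its last target. There are 200 camera calls.

## Working session

There is one attempt and no reset: what is moved stays moved. The work goes in short steps, Python scripts to look and compute and a shell command to move; the robot and the scene stay as the last step left them, time stands still between calls to the robot, and variables do not carry over. Pictures are saved under pics/ and viewed, at most 10 in all, crops included, and the job is handed in when it is done.

```bash
mkdir -p pics
python3 - <<'E'
from bench import ctrl, imaging
import cv2
o=ctrl.get_obs(); print(o)
for n in("scene","top"):
    cv2.imwrite(f"pics/{n}0.png",imaging.camera(n)[:,:,::-1]); i=imaging.camera_info(n); print(n,i)
print(imaging.camera_info("wrist"))
E
python3 -c "
import cv2
" ; ls
```

```text
{'time_s': 0.0, 'q': array([-1.55630626e+00,  1.81504592e-01,  1.60803282e+00,  3.41177878e-05,
        1.35380547e+00, -2.06307686e-01]), 'dq': array([ 1.89931700e-04,  7.34428986e-05,  7.05940312e-04, -9.62693126e-04,
       -8.36531328e-04,  2.54971332e-04]), 'joint_efforts': array([-5.36694570e-04, -4.44870365e+01, -3.51336300e+01, -2.77171093e-04,
        9.21595492e-03,  1.71496950e-07]), 'eef_pos': array([ 0.12594451, -0.56050026,  0.25239263]), 'eef_rot': array([-8.69496315e-04,  9.93912257e-01,  1.10171049e-01,  1.00381533e-04]), 'wrist_force': array([-0.56878376, -0.34501939,  0.1089853 ]), 'torque': array([-0.01869683, -0.00300026, -0.05367966]), 'grasp_force': 0.0, 'opening': 1.0026583588015896}
scene {'K': array([[383.02091675,   0.        , 281.00274163],
       [  0.        , 383.02091675, 208.13151895],
       [  0.        ,   0.        ,   1.        ]]), 'k1': -0.09845664512337743, 'T': array([[-0.88357379,  0.32012959, -0.34178122,  0.12648672],
       [-0.46789674, -0.63349003,  0.61624916,  0.66780014],
       [-0.01923541,  0.70441992,  0.70952278,  0.84134253],

[... 363 characters left out ...]
144 , -0.02117941],
       [ 0.01302123,  0.04665217,  0.99882632,  0.92709894],
       [ 0.        ,  0.        ,  0.        ,  1.        ]])}
{'K': array([[354.89808484,   0.        , 278.80578317],
       [  0.        , 354.89808484, 214.79344246],
       [  0.        ,   0.        ,   1.        ]]), 'k1': -0.032379125279103645, 'tool_from_camera': array([[ 1.06859289e-03,  9.64299832e-01,  2.64810672e-01,
         6.78424592e-02],
       [ 9.99999429e-01, -1.02183988e-03, -3.14308559e-04,
         2.42347188e-04],
       [-3.24935863e-05,  2.64810856e-01, -9.64300373e-01,
        -1.21061772e-01],
       [ 0.00000000e+00,  0.00000000e+00,  0.00000000e+00,
         1.00000000e+00]])}
pics
```

View pics/top0.png

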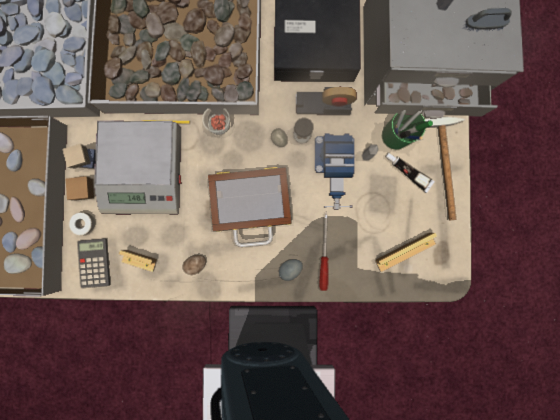

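View pics/scene0.png

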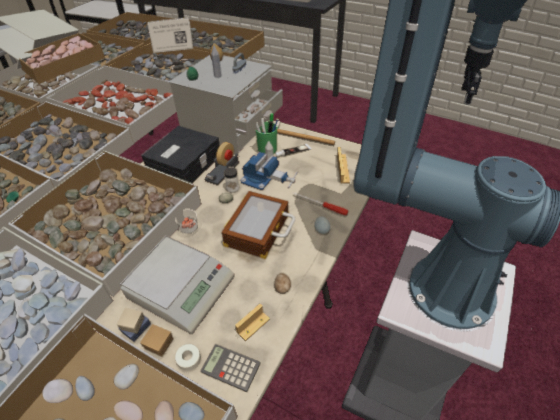

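```bash
cat > h.py <<'E'
import numpy as np, cv2
from bench import ctrl, imaging
from scipy.spatial.transform import Rotation as R
def tool():
    o=ctrl.get_obs(); T=np.eye(4); T[:3,:3]=R.from_quat(np.roll(o["eef_rot"],-1)).as_matrix(); T[:3,3]=o["eef_pos"]; return T
def cam(n,Tt=None):
    i=imaging.camera_info(n); return i["K"],i["k1"],(i["T"] if "T" in i else (tool() if Tt is None else Tt)@i["tool_from_camera"])
def p2w(n,uv,z,Tt=None):
    K,k,T=cam(n,Tt); uv=np.array(uv,float).reshape(-1,1,2)
    p=cv2.undistortPoints(uv,K,np.array([k,0,0,0.]))[:,0]
    d=np.c_[p[:,0],-p[:,1],-np.ones(len(p))]@T[:3,:3].T; c=T[:3,3]
    return c+d*((np.broadcast_to(z,len(p))-c[2])/d[:,2])[:,None]
def w2p(n,X,Tt=None):
    K,k,T=cam(n,Tt); X=(np.atleast_2d(X)-T[:3,3])@T[:3,:3]; X=X*[1,-1,-1]
    return cv2.projectPoints(X,np.zeros(3),np.zeros(3),K,np.array([k,0,0,0.]))[0][:,0]
def snap(n,f):
    im=imaging.camera(n)[:,:,::-1]; cv2.imwrite(f"pics/{f}.png",im); return im
E
python3 - <<'E'
import cv2,numpy as np
a=cv2.imread("pics/top0.png")
A=cv2.resize(a[160:260,200:300],None,fx=4,fy=4,interpolation=cv2.INTER_CUBIC)
B=cv2.resize(a[200:300,360:460],None,fx=4,fy=4,interpolation=cv2.INTER_CUBIC)
cv2.imwrite("pics/crop.png",np.hstack([A,B]))
E
```

```text
(no output)
```

View pics/crop.png

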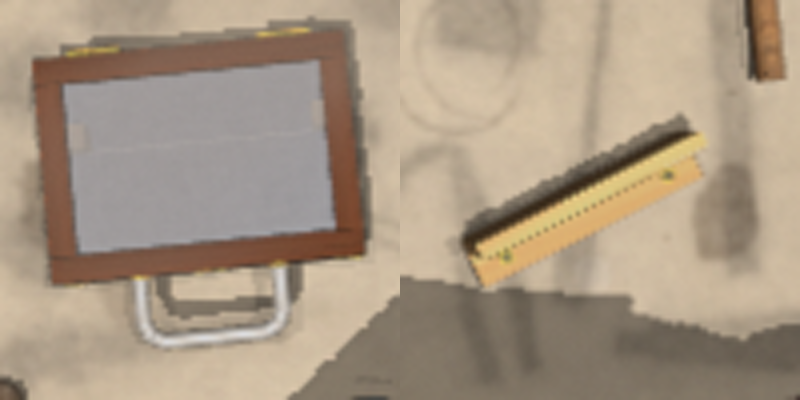

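Run:
```python
from h import *
f=lambda L,ox,oy:[[ox+(x-1.5)/4,oy+(y-1.5)/4] for x,y in L]
c=p2w("top",f([(34,60),(348,28),(366,255),(52,284)],200,160),.062); 
print(c.round(4), c.mean(0)); v=c[0]-c[1]+c[3]-c[2]; print("yaw",np.degrees(np.arctan2(-v[0],v[1])), np.linalg.norm(v)/2)
u=c[0]+c[1]-c[2]-c[3]; print("yaw",np.degrees(np.arctan2(u[1],u[0])),np.linalg.norm(u)/2)
h=p2w("top",f([(155,343),(278,332),(216,338)],200,160),.056); print(h)
d=p2w("top",f([(78,250),(305,140)],360,200),.04); v=d[0]-d[1];print(d,d.mean(0),np.degrees(np.arctan2(-v[0],v[1])),np.linalg.norm(v))
T=tool();print(T)
```

```text
[[ 0.6088  0.1406  0.062 ]
 [ 0.629  -0.039   0.062 ]
 [ 0.499  -0.0503  0.062 ]
 [ 0.4809  0.128   0.062 ]] [0.55444546 0.04482416 0.062     ]
yaw 6.093198860328619 0.17990374961925376
yaw 5.283059856293174 0.1294859840258049
[[ 0.447823    0.06964293  0.056     ]
 [ 0.45469923 -0.00050676  0.056     ]
 [ 0.45097931  0.03485512  0.056     ]]
[[ 0.41044109 -0.25771125  0.04      ]
 [ 0.47555061 -0.39361165  0.04      ]] [ 0.44299585 -0.32566145  0.04      ] 25.59895680985336 0.15069229749607205
[[ 9.75726302e-01  2.18993570e-01 -2.68910931e-05  1.25935102e-01]
 [ 2.18993328e-01 -9.75725024e-01  1.61270305e-03 -5.60562325e-01]
 [ 3.26933287e-04 -1.57944576e-03 -9.99998699e-01  2.52462992e-01]
 [ 0.00000000e+00  0.00000000e+00  0.00000000e+00  1.00000000e+00]]
```

```bash
cat >> h.py <<'E'
def to(x,y,z,psi):
    T=tool(); d=T[:3,:3].T@(np.array([x,y,z])-T[:3,3])*100; p=np.degrees(np.arctan2(T[1,0],T[0,0]))
    print("shift cm",d.round(2),"roll",round((p-psi+180)%360-180,2))
E
python3 -m pendant '[[4,-4.5,0,-7],[8,-9,0,-14],[12,-13,0,-21],[15,-17.5,0,-28],[18.5,-21.5,0,-35],[22,-25.5,0,-42],[26,-30,0,-49],[30,-34,0,-56],[33,-38.5,0,-63],[37,-43,0,-70],[41,-47,0,-77],[44.7,-51,0,-83]]' 0.4
python3 -c "
from h import *
to(.451,.035,.2,95.7)"
```

```text
time_s: 1.1
eef_pos: [0.3637, -0.1191, 0.2533]
eef_rot: [0.0, 0.669, 0.743, 0.0]
wrist_force: [1.4, -0.3, 0.8]
opening: 0.399
grasp_force: 0.0
shift cm [14.42 10.29  5.33] roll 0.27
```

```bash
python3 -m pendant '[[4,2.5,1,0],[7,5,2,0],[10,7.5,3,0],[14.4,10.3,4,0],[14.4,10.3,5,0],[14.4,10.3,5.3,0],[14.4,10.3,5.3,0],[14.4,10.3,5.3,0]]'
python3 - <<'E'
from h import *
to(.451,.035,.059,95.7)
T=tool();np.save("T1",T);snap("wrist","w1")
print(w2p("wrist",[[.451,.035,.056],[.5544+.065,.0448,.06]],T))
E
```

```text
time_s: 1.77
eef_pos: [0.4512, 0.0318, 0.2001]
eef_rot: [-0.0, 0.671, 0.741, -0.0]
wrist_force: [-0.3, -1.0, -0.8]
opening: 0.396
grasp_force: 0.0
shift cm [ 0.32  0.03 14.11] roll -0.05
[[277.91236518 203.21255267]
 [496.29985482 213.45125362]]
```

View pics/w1.png

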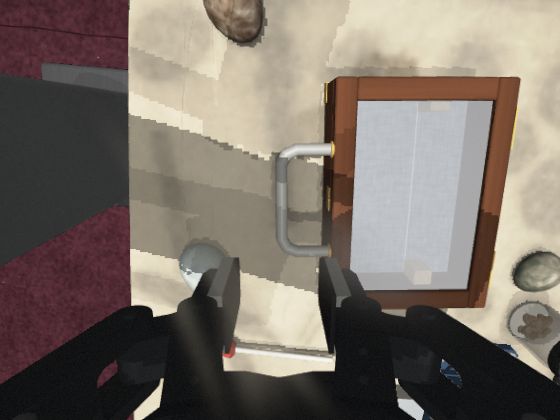

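```bash
python3 -m pendant '[[0.4,0.2,3,0],[0.4,0.2,6,0],[0.4,0.2,9,0],[0.4,0.2,11,0],[0.4,0.2,12.5,0],[0.4,0.2,13.5,0],[0.4,0.2,14.1,0],[0.4,0.2,14.1,0],[0.4,0.2,14.1,0]]' 0.3
python3 -m pendant '[[0,0,0,0],[0,0,0,0],[0,0,0,0],[0,0,0,0],[0,0,0,0],[0,0,0,0],[0,0,0,0],[0,0,0,0]]' 0
python3 - <<'E'
from h import *
T=tool();print(T.round(4))
for t in np.radians(np.linspace(105/9,105,9)):
    p=np.array([-168*np.cos(t)+6*np.sin(t)+168,168*np.sin(t)+6*np.cos(t)-6]); print(round(np.degrees(t)),(p/10).round(2))
E
```

```text
time_s: 2.57
eef_pos: [0.4539, 0.0359, 0.0601]
eef_rot: [0.001, 0.672, 0.741, 0.0]
wrist_force: [0.6, -0.2, 1.3]
opening: 0.3
grasp_force: 0.0
time_s: 3.23
eef_pos: [0.4525, 0.036, 0.0604]
eef_rot: [-0.0, 0.671, 0.742, -0.001]
wrist_force: [-7.5, -3.7, 9.8]
opening: 0.077
grasp_force: 58.7
[[-0.0997  0.995  -0.002   0.4525]
 [ 0.995   0.0997 -0.0012  0.036 ]
 [-0.001  -0.0021 -1.      0.0604]
 [ 0.      0.      0.      1.    ]]
12 [0.47 3.38]
23 [1.61 6.61]
35 [3.38 9.53]
47 [ 5.71 12.03]
58 [ 8.49 14.01]
70 [11.62 15.39]
82 [14.96 16.11]
93 [18.38 16.14]
105 [21.73 15.47]
```

```bash
python3 -m pendant '[[0,0.08,-1.14,0],[0,0.24,-2.27,0],[0,0.47,-3.38,0],[0,0.78,-4.49,0],[0,1.15,-5.55,0],[0,1.6,-6.6,0],[0,2.1,-7.6,0],[0,2.7,-8.6,0],[0,3.4,-9.5,0],[0,4.1,-10.4,0],[0,4.9,-11.3,0],[0,5.7,-12,0]]'
python3 - <<'E'
from h import *
T=tool();print(T.round(4)[:3,3])
for t in np.radians(np.linspace(46.7,105,16)):
    p=np.array([-168*np.cos(t)+6*np.sin(t)+168-57,168*np.sin(t)+6*np.cos(t)-6-120.3]); print(round(np.degrees(t)),(p/10).round(1))
E
```

```text
time_s: 4.23
eef_pos: [0.5061, 0.0418, 0.1807]
eef_rot: [-0.003, 0.671, 0.742, -0.004]
wrist_force: [-23.1, -2.8, 20.9]
opening: 0.075
grasp_force: 59.5
[0.5061 0.0418 0.1807]
47 [0. 0.]
51 [0.9 0.7]
54 [1.8 1.4]
58 [2.8 2. ]
62 [3.8 2.5]
66 [4.9 3. ]
70 [5.9 3.4]
74 [7.  3.7]
78 [8.1 3.9]
82 [9.3 4.1]
86 [10.4  4.2]
89 [11.5  4.2]
93 [12.7  4.1]
97 [13.8  4. ]
101 [14.9  3.7]
105 [16.   3.4]
```

```bash
python3 -m pendant '[[0,-0.3,0.0,0],[0,-0.2,-0.3,0],[0,0.6,-1,0],[0,1.5,-1.7,0],[0,2.5,-2.3,0],[0,3.5,-2.8,0],[0,4.6,-3.3,0],[0,5.6,-3.7,0]]'
```

```text
time_s: 4.9
eef_pos: [0.566, 0.0482, 0.2183]
eef_rot: [-0.0, 0.671, 0.741, 0.0]
wrist_force: [-4.8, 1.9, 3.2]
opening: 0.078
grasp_force: 58.5
```

```bash
python3 -m pendant '[[0,1.1,-0.3,0],[0,2.2,-0.5,0],[0,3.4,-0.7,0],[0,4.5,-0.8,0],[0,5.6,-0.8,0],[0,6.8,-0.7,0],[0,7.9,-0.6,0],[0,8.5,-0.45,0],[0,9,-0.3,0],[0,9.3,-0.2,0],[0,9.6,-0.1,0],[0,9.6,-0.1,0]]'
python3 - <<'E'
from h import *
T=tool();print(T.round(4)[:3,3])
to(.452+.217*.995,.036+.217*.1,.0604+.1547,95.7)
E
```

```text
time_s: 5.9
eef_pos: [0.663, 0.0585, 0.2194]
eef_rot: [0.001, 0.671, 0.741, 0.002]
wrist_force: [1.1, 5.3, 5.6]
opening: 0.074
grasp_force: 64.0
[0.663  0.0585 0.2194]
shift cm [-0.13  0.48  0.43] roll 0.0
```

```bash
python3 -m pendant '[[0,0.2,0.05,0],[0,0.4,0.15,0],[0,0.6,0.2,0],[0,0.6,0.2,0]]'
python3 -m pendant '[[0,0,0,0],[0,0,0,0],[0,0,0,0],[0,0,0,0]]' 0.3
python3 -m pendant '[[0,0,-1,0],[0,0,-2,0],[0,0,-4,0],[0,0,-6,0],[0,0,-6,0]]'
python3 - <<'E'
from h import *
a=snap("scene","s2")
b=snap("top","t2")
A=cv2.resize(a[150:300,190:340],(400,400));B=cv2.resize(b[120:270,180:330],(400,400));cv2.imwrite("pics/c2.png",np.hstack([A,B]))
E
```

```text
time_s: 6.23
eef_pos: [0.668, 0.0591, 0.2179]
eef_rot: [0.0, 0.671, 0.741, 0.002]
wrist_force: [-2.9, 4.9, 9.1]
opening: 0.076
grasp_force: 64.4
time_s: 6.57
eef_pos: [0.6672, 0.0573, 0.215]
eef_rot: [-0.0, 0.672, 0.741, -0.0]
wrist_force: [0.0, 0.8, -0.9]
opening: 0.304
grasp_force: 0.0
time_s: 6.98
eef_pos: [0.6697, 0.0573, 0.2819]
eef_rot: [0.004, 0.671, 0.741, 0.003]
wrist_force: [0.9, 0.5, 0.7]
opening: 0.3
grasp_force: 0.0
```

View pics/c2.png

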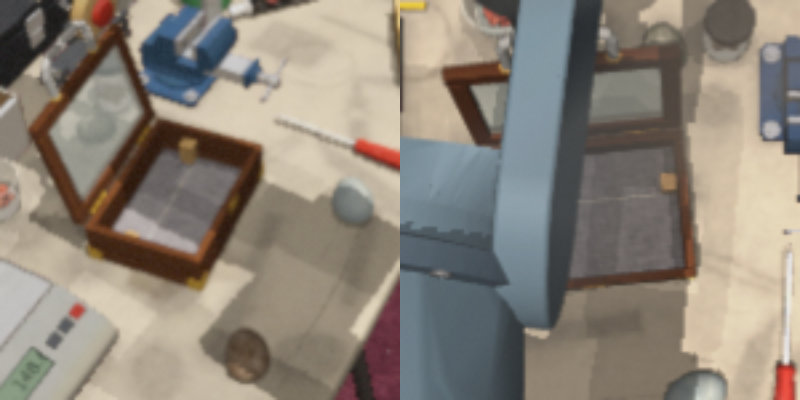

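```bash
python3 -c "
from h import *
to(.443,-.3257,.2,115.6)"
```

```text
shift cm [-35.91 -26.2    7.68] roll -19.95
```

```bash
python3 -m pendant '[[-3,-2,0,0],[-6,-4.5,0,-3],[-9,-6.7,0,-6],[-12,-9,0,-9],[-15,-11,0,-12],[-18,-13,1,-15],[-21,-15,2,-18],[-24,-17.5,3,-20],[-27,-20,4,-20],[-30,-22,5,-20],[-33,-24,6,-20],[-36,-26.2,7.5,-20]]' 0.5
python3 -m pendant '[[0,0,0,0],[0,0,0,0],[0,0,0,0]]'
python3 - <<'E'
from h import *
T=tool();print(T.round(4)); snap("wrist","w3")
print(w2p("wrist",[[.443,-.3257,.04],[.4104,-.2577,.04],[.4755,-.3936,.04]],T))
E
```

```text
time_s: 8.08
eef_pos: [0.441, -0.3279, 0.2001]
eef_rot: [0.0, 0.533, 0.846, -0.0]
wrist_force: [1.3, -0.7, 0.7]
opening: 0.499
grasp_force: 0.0
time_s: 8.33
eef_pos: [0.4417, -0.326, 0.1997]
eef_rot: [-0.001, 0.533, 0.846, 0.0]
wrist_force: [0.7, -0.4, -0.6]
opening: 0.499
grasp_force: 0.0
[[-4.320e-01  9.019e-01 -6.000e-04  4.417e-01]
 [ 9.019e-01  4.320e-01  1.500e-03 -3.260e-01]
 [ 1.600e-03  1.000e-04 -1.000e+00  1.997e-01]
 [ 0.000e+00  0.000e+00  0.000e+00  1.000e+00]]
[[279.2802875  202.86583437]
 [279.39026665 106.23138299]
 [279.12868564 287.08273701]]
```

View pics/w3.png

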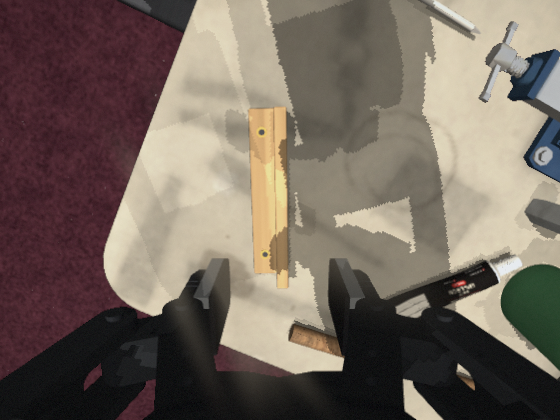

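```bash
python3 -m pendant '[[0,0.25,3,-0.6],[0,0.25,6,-0.6],[0,0.25,9,-0.6],[0,0.25,12,-0.6],[0,0.25,14,-0.6],[0,0.25,15.5,-0.6],[0,0.25,16.2,-0.6],[0,0.25,16.5,-0.6],[0,0.25,16.5,-0.6],[0,0.25,16.5,-0.6]]'
python3 -m pendant '[[0,0,0,0],[0,0,0,0],[0,0,0,0],[0,0,0,0],[0,0,0,0],[0,0,0,0],[0,0,0,0],[0,0,0,0]]' 0
```

```text
time_s: 9.22
eef_pos: [0.4452, -0.3256, 0.0365]
eef_rot: [0.001, 0.528, 0.849, -0.0]
wrist_force: [0.4, -0.8, 0.0]
opening: 0.501
grasp_force: 0.0
time_s: 9.88
eef_pos: [0.4447, -0.3259, 0.0362]
eef_rot: [0.001, 0.528, 0.849, -0.0]
wrist_force: [0.0, 0.9, 7.0]
opening: 0.104
grasp_force: 60.9
```

```bash
python3 -m pendant '[[0,0,-1,0],[0,0,-3,0],[0,0,-6,0],[0,0,-9,0],[0,0,-12,0],[0,0,-15,0],[0,0,-17,0],[0,0,-17,0]]'
python3 - <<'E'
from h import *
s=np.radians(5.7);c=np.array([.5544,.0448])+np.array([np.cos(s),np.sin(s)])*-.008
print(c);to(c[0],c[1],.19,95.75)
E
```

```text
time_s: 10.55
eef_pos: [0.4461, -0.3274, 0.2113]
eef_rot: [0.004, 0.528, 0.849, -0.001]
wrist_force: [0.8, -1.1, -0.4]
opening: 0.101
grasp_force: 60.0
[0.54643956 0.04400544]
shift cm [28.89 25.42  1.93] roll 20.5
```

```bash
python3 -m pendant '[[2,2,0,2],[5,4.4,0,4],[8,7,0,6],[10.5,9.5,0,8],[13,12,0,10],[15.5,14,0,12],[18,16,0,14],[20.5,18,0,16],[23,20,0,18],[25.5,22,0,20],[27.5,24,0,20.5],[28.9,25.4,0,20.5]]'
python3 -m pendant '[[0,0,0,0],[0,0,0,0],[0,0,0,0],[0,0,0,0]]'
python3 - <<'E'
from h import *
T=tool();print(T.round(4)); np.save("T4",T); snap("wrist","w4")
s=np.radians(5.7);Rz=np.array([[np.cos(s),-np.sin(s)],[np.sin(s),np.cos(s)]])
P=np.array([[-56,81,50],[-56,-81,50],[56,81,50],[13,81,36],[13,67,36],[13,81,8],[-56,81,8.]])/1000
P[:,:2]=P[:,:2]@Rz.T+[.5544,.0448]
print(w2p("wrist",P,T).round(1))
E
```

```text
time_s: 11.55
eef_pos: [0.5437, 0.0488, 0.2046]
eef_rot: [-0.001, 0.67, 0.742, -0.0]
wrist_force: [-0.2, 0.4, -0.8]
opening: 0.1
grasp_force: 60.0
time_s: 11.88
eef_pos: [0.5438, 0.0452, 0.2049]
eef_rot: [-0.0, 0.671, 0.741, -0.0]
wrist_force: [-0.5, -1.1, 0.4]
opening: 0.102
grasp_force: 60.0
[[-9.910e-02  9.951e-01 -9.000e-04  5.438e-01]
 [ 9.951e-01  9.910e-02 -2.000e-04  4.520e-02]
 [-2.000e-04 -9.000e-04 -1.000e+00  2.049e-01]
 [ 0.000e+00  0.000e+00  0.000e+00  1.000e+00]]
[[216.6  99.9]
 [225.1 296.8]
 [367.2 100.2]
 [308.  100.8]
 [307.6 119.2]
 [305.4 102.3]
 [224.9 102.2]]
```

View pics/w4.png

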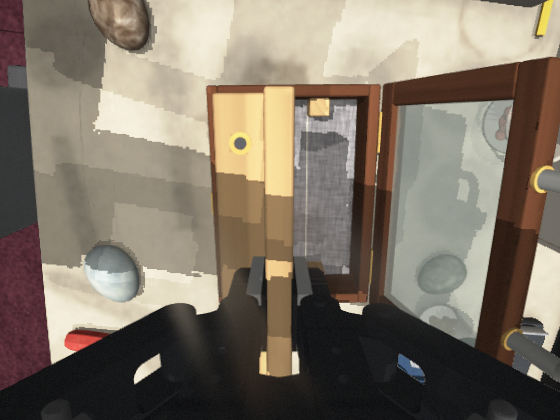

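Run:
```python
from h import *
T=np.load("T4.npy")
e=p2w("wrist",[(279,87),(280,376)],.209,T);print(e,e.mean(0),np.linalg.norm(e[0]-e[1]));v=e[0]-e[1];print(np.degrees(np.arctan2(-v[0],v[1])))
s=np.radians(5.7);Rz=np.array([[np.cos(s),-np.sin(s)],[np.sin(s),np.cos(s)]])
P=np.array([[56,81,50],[56,-81,50],[65,90,50],[65,-90,50],[-65,90,50],[-65,-90,50]])/1000
P[:,:2]=P[:,:2]@Rz.T+[.556,.047]
print(w2p("wrist",P,T).round(1))
a=cv2.imread("pics/w4.png")
cv2.imwrite("pics/c4.png",np.hstack([cv2.resize(a[70:170,300:400],None,fx=4,fy=4),cv2.resize(a[220:320,300:400],None,fx=4,fy=4)]))
```

```text
[[0.53708757 0.12107127 0.209     ]
 [0.54823088 0.01443925 0.209     ]] [0.54265922 0.06775526 0.209     ] 0.10721268423273562
5.9658978144124655
[[369.8  97.4]
 [357.  294.7]
 [382.7  84.7]
 [366.7 304. ]
 [206.3  84.4]
 [217.2 303.9]]
```

View pics/c4.png

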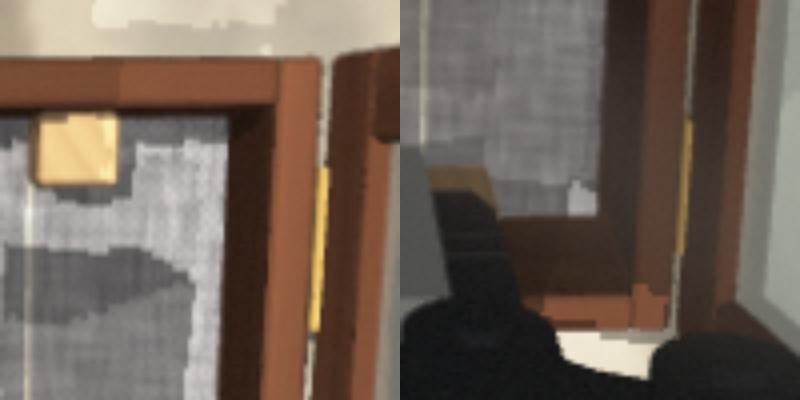

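```bash
python3 -c "
from h import *
to(.5537,.0473,.049,96)"
```

```text
shift cm [ 0.12  1.01 15.6 ] roll -0.34
```

```bash
python3 -m pendant '[[0.1,1,0,-0.3],[0.1,1,2,-0.3],[0.1,1,5,-0.3],[0.1,1,8,-0.3],[0.1,1,10,-0.3],[0.1,1,12,-0.3],[0.1,1,13.5,-0.3],[0.1,1,14.5,-0.3],[0.1,1,15.2,-0.3],[0.1,1,15.6,-0.3],[0.1,1,15.6,-0.3],[0.1,1,15.6,-0.3]]'
python3 -m pendant '[[0,0,0.2,0],[0,0,0.4,0],[0,0,0.4,0],[0,0,0.4,0]]'
python3 -c "
from h import *
o=ctrl.get_obs();print(o['eef_pos'],o['wrist_force'],o['torque'])"
```

```text
time_s: 12.93
eef_pos: [0.5546, 0.0479, 0.0499]
eef_rot: [0.0, 0.669, 0.743, 0.0]
wrist_force: [0.2, 0.0, -0.6]
opening: 0.105
grasp_force: 60.0
time_s: 13.27
eef_pos: [0.5542, 0.0482, 0.0455]
eef_rot: [0.0, 0.669, 0.743, 0.0]
wrist_force: [0.3, -0.8, -0.8]
opening: 0.104
grasp_force: 60.0
[0.55417166 0.04823209 0.04551761] [ 0.29381438 -0.82715118 -0.78510747] [0.00467233 0.01557531 0.00810926]
```

```bash
python3 -m pendant '[[0,0,0.07,0],[0,0,0.07,0],[0,0,0.07,0]]'
python3 -m pendant '[[0,0,0.06,0],[0,0,0.06,0],[0,0,0.06,0]]'
```

```text
time_s: 13.52
eef_pos: [0.5541, 0.0482, 0.0446]
eef_rot: [0.0, 0.669, 0.743, 0.0]
wrist_force: [0.1, 0.6, -0.6]
opening: 0.102
grasp_force: 60.0
time_s: 13.77
eef_pos: [0.5542, 0.0482, 0.0442]
eef_rot: [0.0, 0.669, 0.743, 0.0]
wrist_force: [-1.5, 1.0, 3.1]
opening: 0.1
grasp_force: 60.5
```

```bash
python3 -m pendant '[[0,0,-0.05,0],[0,0.2,-0.05,0],[0,0.4,-0.05,0],[0,0.6,-0.05,0],[0,0.7,-0.05,0],[0,0.7,-0.05,0],[0,0.7,-0.05,0]]'
python3 -m pendant '[[0,0.05,0,0],[0,0.1,0,0],[0,0.1,0,0],[0,0.1,0,0]]'
python3 -m pendant '[[0,0.05,0,0],[0,0.1,0,0],[0,0.1,0,0],[0,0.1,0,0]]'
```

```text
time_s: 14.35
eef_pos: [0.5611, 0.0489, 0.0444]
eef_rot: [-0.0, 0.669, 0.743, -0.0]
wrist_force: [-0.1, -0.6, -0.3]
opening: 0.103
grasp_force: 60.0
time_s: 14.68
eef_pos: [0.562, 0.049, 0.0445]
eef_rot: [-0.0, 0.669, 0.743, -0.0]
wrist_force: [1.3, 0.6, -0.8]
opening: 0.105
grasp_force: 60.0
time_s: 15.02
eef_pos: [0.5627, 0.0491, 0.0444]
eef_rot: [-0.0, 0.669, 0.744, -0.0]
wrist_force: [-2.3, -0.4, 0.2]
opening: 0.101
grasp_force: 60.2
```

```bash
python3 -m pendant '[[0,0.05,0,0],[0,0.05,0,0],[0,0.05,0,0]]'
cat > s.py <<'E'
from h import *
T=tool();o=ctrl.get_obs();print(o['eef_pos'].round(5),T[:3,:3].T@o['wrist_force'],o['torque'].round(3),"psi",np.degrees(np.arctan2(T[1,0],T[0,0])))
E
python3 s.py
```

```text
time_s: 15.27
eef_pos: [0.5627, 0.0491, 0.0444]
eef_rot: [-0.001, 0.669, 0.744, -0.001]
wrist_force: [-4.8, -0.8, 4.0]
opening: 0.102
grasp_force: 60.6
[0.56273 0.04911 0.04439] [-0.2407323  -4.84695909 -3.95665207] [-0.192  0.824  0.086] psi 96.06285940208633
```

```bash
python3 -m pendant '[[0,0.03,-0.04,0],[0,0.03,-0.04,0],[0,0.03,-0.04,0]]'; python3 s.py
python3 -m pendant '[[0,0.04,0,0],[0,0.04,0,0],[0,0.04,0,0]]'; python3 s.py
```

```text
time_s: 15.52
eef_pos: [0.5627, 0.0491, 0.0444]
eef_rot: [-0.001, 0.669, 0.743, -0.001]
wrist_force: [-5.1, -1.6, 0.8]
opening: 0.105
grasp_force: 60.2
[0.56274 0.04912 0.04438] [-1.06207934 -5.25210821 -0.82529835] [-0.295  0.886  0.097] psi 96.05971087179528
time_s: 15.77
eef_pos: [0.5628, 0.0492, 0.0444]
eef_rot: [-0.001, 0.669, 0.744, -0.001]
wrist_force: [-6.9, -2.2, 3.4]
opening: 0.105
grasp_force: 60.6
[0.56276 0.04916 0.04439] [-1.48584696 -7.14712724 -3.36955177] [-0.317  1.135  0.137] psi 96.06233630953207
```

```bash
python3 -m pendant '[[0,0.03,-0.03,-0.2],[0,0.05,-0.03,-0.2],[0,0.05,-0.03,-0.2],[0,0.05,-0.03,-0.2]]'; python3 s.py
```

```text
time_s: 16.1
eef_pos: [0.5628, 0.0491, 0.0444]
eef_rot: [-0.002, 0.668, 0.745, -0.002]
wrist_force: [-6.7, -2.2, 2.8]
opening: 0.102
grasp_force: 60.5
[0.5628  0.04913 0.0444 ] [-1.43318374 -6.8890137  -2.78701836] [-0.409  1.245 -0.037] psi 96.24676632220823
```

```bash
python3 -m pendant '[[0,0.03,-0.06,0],[0,0.06,-0.06,0],[0,0.06,-0.06,0],[0,0.06,-0.06,0]]'; python3 s.py
python3 -m pendant '[[0,0.03,-0.03,0],[0,0.06,-0.03,0],[0,0.06,-0.03,0],[0,0.06,-0.03,0],[0,0.06,-0.03,0]]'; python3 s.py
```

```text
time_s: 16.43
eef_pos: [0.5628, 0.0492, 0.0445]
eef_rot: [-0.002, 0.668, 0.745, -0.002]
wrist_force: [-7.9, -2.7, 0.2]
opening: 0.105
grasp_force: 60.1
[0.56284 0.0492  0.04454] [-1.79981642 -8.10090639 -0.16366757] [-0.42   1.276 -0.072] psi 96.24510389594896
time_s: 16.85
eef_pos: [0.5628, 0.0492, 0.0445]
eef_rot: [-0.003, 0.668, 0.745, -0.002]
wrist_force: [-9.9, -3.7, 0.3]
opening: 0.101
grasp_force: 60.1
[0.56284 0.04922 0.04452] [ -2.64939373 -10.22934028  -0.27211214] [-0.539  1.553 -0.067] psi 96.2499206959075
```

```bash
python3 - <<'E'
from h import *
w=snap("wrist","w5");a=snap("scene","s5")
A=cv2.resize(a[150:300,190:340],(400,400));B=cv2.resize(w[:400,150:400],(250,400));cv2.imwrite("pics/c5.png",np.hstack([A,B]))
E
python3 s.py
```

```text
[0.56285 0.04924 0.04452] [ -2.32188302 -10.07135212  -0.16732524] [-0.619  1.482 -0.067] psi 96.24999977963904
```

View pics/c5.png

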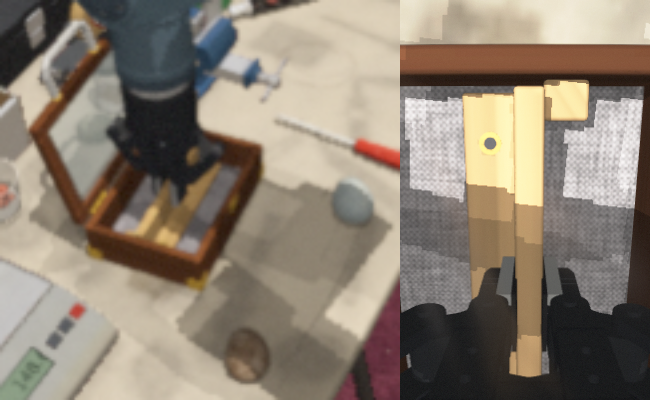

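```bash
python3 -c "
from bench import workorder
print(workorder.hand_in())"
```

```text
the job is handed in; nothing more can be done
None
```

The job is handed in: the lid was open on its stop, and the divider was still held against the blocks with about 10 N of push on the wrist sensor. The sensor moment showed the push shared between both blocks, though only the left one could be seen touching. The hand-in gave no verdict.

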